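Set and start the cure timer

ROBOT

A 6-joint arm with a two-finger parallel gripper is mounted at the origin on the work surface. World frame = base frame: x ahead of the robot, y to its left, z up, the work surface at z = 0. Lengths are in mm, angles in degrees, forces in N, time in s.
With the tool pointing down it reaches from about 350 to 850 mm from the base axis. Payload 8.1 kg.
Tool frame: the origin (TCP) lies midway between the tips of the shut fingers; the grasp point (between the pads) lies 19 mm behind it; z points along the fingers, y is the line along which they close (so a half turn about z gives the same grasp; the last joint's range is limited). The gripper opens to 85 mm and grips with 20 to 120 N. Pads are 22 mm wide; open, the fingers measure 114 mm over their backs; the gripper's body (76 mm by 85 mm) begins 54 mm behind the grasp point. The pads swing forward as they close: fully open they stand 13 mm farther back than shut.
Start: joints at [59.851, 7.471, 85.268, -0, 87.261, -4.893], TCP at [255.978, 542.661, 231.292] pointing down, gripper open.
Joint ranges: [-169.43, 169.43], [-51.17, 129.36], [1.28, 143.12], [-76.62, 256.62], [0, 156.53], [-152.29, 152.29]. Speed limits (degrees/s): [136.94, 136.94, 159.86, 180, 180, 180].

INTERFACE

Orientations are given as [roll, pitch, yaw] about the fixed x, y, z axes, in that order (R = Rz(yaw) Ry(pitch) Rx(roll)).
In Python, from bench import r gives the robot as it stands.
- The arm moves only by the tool send_rows, never from a script. Its argument "increments" is a list of rows, each a list of 6 numbers: the shift along the tool's x, y, z in mm, then the turn, a rotation vector about the tool's x, y, z in rad. A call has 1 to 5 rows; each row shifts and turns the commanded pose from where the row before left it, along the tool's axes as they then stand; what a row does not reach is not made up. A row lasts 1/8 s, in which the tool goes at most 62.5 mm and 10.7 degrees, less where a joint would pass 70% of its speed; a pose out of reach is approached as far as the arm can. A call is refused whole if a number of a shift passes 62.5 or a number of a turn 0.188, either way. A call with a gripper value outside its range is refused whole. "grip" is the closure, from -1 (fully open) to 1 (shut), set as the call begins (left out, the last holds). The fingers move at their own pace and stop on an object; "grip_force" is the grip in N (left out, the last holds). Time passes only in rows, so rows that do not move let the fingers close. It gives the time, the measured TCP pose, the force, the opening and the grip force at its end, in the units of the state.
- r.sense(): the state, without advancing time (a new reading comes with each control period).
- r.snapshot(name): name is "scene" or "top" or "wrist"; returns a dict with "img" (400x640x3 uint8, blue, green, red), "z_map" (400x640 float32, mm along the optical axis (not along the pixel's ray), 0 where there is no reading), "fx", "fy", "cx", "cy" (pixels), "view" (4x4, takes a point from world to camera coordinates). Camera axes: x right, y down, z forward; pixel columns grow to the right and rows downward; lengths in mm; the calibration is good to about 2 mm. The wrist camera is an equidistant fisheye: a pixel r from the principal point sees the ray r / f radians off the axis. A picture is of the moment at which its call begins.
- r.hand_in(): hands the job in; it is judged then, once.
The state is a dict: "time": time; "joint_pos": joint angles; "qd": joint speeds; "joint_efforts": joint torques, N m; "tool_pos": TCP position; "tcp_rot": TCP orientation; "ft_force": force on the tool from outside, world axes, zero at the start; "wrist_torque": the same for the moment, N m; "finger_gap": finger opening in mm; "grip_force": force on a finger pad.
Only numpy, scipy, OpenCV 4.12 (cv2) and the standard library are available. Lean on these libraries where they do the work, as an engineer would, in place of code of your own. Each camera call takes 0.05 s, during which the arm holds its last target. There are 200 camera calls.

TASK

The thread-locker on the fixture has just been applied: set the free-standing cure timer by turning its knob clockwise until the white pointer lines up with the raised mark on the dial, then press the start key fully down and let go. The timer is light and its knob is stiff and loose on its shaft, so push the knob home and keep bearing down while turning, firmly but not with all your strength, so that the timer neither spins nor slides on the bench. Leave the other things on the bench alone.

Things in the scene. Friction and masses are not known exactly. Their poses are not given: they have to be found in the camera images.
- timer: Loose grey plastic box, 110 (x) by 170 (y) by 55 mm high, on four hard feet that slip easily, 0.4 to 0.65 kg. Origin: centre of its underside; z up; front with display faces -x. Knob on its top at left (+y), start key at right (-y). Its own weight cannot hold it against the knob's friction; 12 to 20 N of downward push on the knob, kept up while turning, does. Over 25 N may damage it.
- left_end (a point): Point on the middle of the timer's left (+y) end face, 30 mm above the bench, at (0, +85, 30) mm in the timer's frame.
- right_end (a point): Point on the middle of the timer's right (-y) end face, 30 mm above the bench, at (0, -85, 30) mm in the timer's frame.
- knob_grip (a point): On the knob's upright axis, (0, 28) mm in the timer's frame, 89 to 99 mm above the bench; x axis along the pointer. Black knob: round skirt, radius 40 mm, upper face 26 mm below this point; across it a bar grip 58 mm long (along the pointer), 16 wide, top 12 mm above this point. Loose on its shaft, the knob sinks some mm (never the same) under 2 N before it bears.
- pointer (a point): Outer end of the white pointer line, on the skirt's edge, 40 mm from the knob's axis. The skirt turns with the bar, so fingers may push on it.
- mark (a point): The place at the skirt's edge, 40 mm from the knob's axis in the timer's +x direction, where the pointer's end must come. The mark itself is a raised white block 12 by 8 mm and 8 mm high on the deck, just outside the skirt, the only one among flat thin ticks.
- knob (a joint): Knob angle in rad, growing clockwise seen from above; stops at 0 and 3.6. At 2.0 the pointer is at the mark (pointer direction = timer's yaw + 2.0 - this value). It starts at 0.5 to 1.2. Dry friction of 0.27 N m: it stays where it is left.
- key_top (a point): Centre of the top of the start key, a round white push key 24 mm across on the deck, at (-20, -58) mm in the timer's frame; its top is 67 mm above the bench when up.
- key (a joint): Travel of the start key in m: 0 up, 0.005 fully down; it moves down from about 2 N, is fully down at about 6 N, and springs back.
- table: The bench top, flat grey laminate at z = 0.
- nut_tray: White open tray full of nuts, 130 by 100 by 45 mm, a bystander to the right of the timer; origin at the centre of its underside.
- threadlock: Small bottle, 44 mm across and 95 mm high, a bystander beyond the timer; origin at the centre of its underside.
- wrench: Steel wrench, 170 mm long, lying on the bench beyond the timer, a bystander; origin under its middle.
- fixture: Aluminium fixture plate, 220 by 130 mm, with a black ribbed moulding, fixed to the bench to the left, at most 70 mm high; origin at the centre of its underside. A bystander.
Mind the look-alikes: they are no part of the job. Of the things shaped like the timer, the grey one is meant.

How it is judged (in metres and radians):
On the way, in this order (a step that is already met when the one before it is completed fails the run):
1. the knob is set: pointer at the mark within 4 mm (about 0.1 rad), at rest (horizontal distance between pointer and mark below 0.004 m and velocity of joint knob between -0.05 and 0.05 rad/s), for 0.2 s.
2. the start key is pressed down by at least 4 mm of its 5 (value of joint key above 0.004 m), for 0.1 s.
At the end, for the whole second after the job is handed in: The pointer is at the mark within 4 mm, the start key is back up (within 1 mm), and the timer stands upright at rest with each end within 15 mm of where it began (horizontal distance between pointer and mark below 0.004 m and value of joint key below 0.001 m and distance of each of left_end, right_end from where it was at the start of the episode below 0.015 m and angle between timer's own z axis and vertical below 0.05 rad and linear speed of timer below 0.01 m/s); the robot touches nothing.
It fails at once if the timer spins or slides: either end moves more than 15 mm (distance of any of left_end, right_end from where it was at the start of the episode above 0.015 m).
It fails at once if the timer is pressed onto the bench with more than 38 N (its weight included) (contact force between timer and table above 38 N).
It fails at once if a bystander is disturbed: tray, bottle or wrench moved more than 15 mm, or the fixture pushed with more than 10 N (distance of any of nut_tray, threadlock, wrench from where it was at the start of the episode above 0.015 m or contact force between any of the arm, the fingers and fixture above 10 N).
It also fails if it takes over 64 s, if anything falls off the work surface, if the arm or the gripper's body presses on something with over 40 N, if the wrist force passes 120 N, or if a joint passes its speed limit or range.

## Working session

There is one attempt and no reset: what is moved stays moved. The work goes in short steps, Python scripts to look and compute and a tool call to move; the robot and the scene stay as the last step left them, time stands still between calls to the robot, and variables do not carry over. Pictures are saved under pics/ and viewed, at most 10 in all, crops included, and the job is handed in when it is done.

Besides the shell and the picture viewer there is one more tool, called after "Request:" by a JSON object that holds its "api" and its "payload". send_rows: Moves the arm, as the interface text tells. Its arguments: {"type":"object","properties":{"increments":{"type":"array"},"grip":{"type":"number"},"grip_force":{"type":"number"}},"required":["increments"]}

```bash
mkdir -p pics
cat > h.py <<'E'
import numpy as np,cv2
from bench import r
def snap(n):
    s=r.snapshot(n); np.savez(f'pics/{n}.npz',**s); return s
def pt(s,u,v,z=None):
    # world point at pixel; with z: ray-plane
    V=np.array(s['view']);R,t=V[:3,:3],V[:3,3]
    d=np.array([(u-s['cx'])/s['fx'],(v-s['cy'])/s['fy'],1.])
    c=-R.T@t; D=R.T@d
    if z is None: k=s['z_map'][int(v),int(u)]
    else: k=(z-c[2])/D[2]
    return c+k*D
E
python3 - <<'E'
from h import *
a=snap('top');b=snap('scene')
cv2.imwrite('pics/top1.png',a['img']);cv2.imwrite('pics/scene1.png',b['img'])
print(r.sense()); print(np.array(a['view']).round(3),a['fx'],a['cx'],a['cy'])
E
```

```text
{'time': 0.1, 'joint_pos': array([ 5.98524510e+01,  7.51113272e+00,  8.53244863e+01, -6.21840383e-04,
        8.72614053e+01, -4.89202207e+00]), 'qd': array([-0.05926683, -0.03162622, -0.21317287,  0.06661492,  0.04749748,
        0.02612072]), 'joint_efforts': array([ 1.57462411e-03, -5.70958042e+01, -5.01935291e+01, -2.36493713e-05,
        8.27456155e-03,  7.96755694e-05]), 'tool_pos': array([255.71290144, 542.22311117, 230.33179929]), 'tcp_rot': array([-1.79903276e+02, -7.65524184e-03,  1.54744497e+02]), 'ft_force': array([-0.38648747,  0.23315096,  0.44756494]), 'wrist_torque': array([-0.01637456, -0.00665132,  0.02547641]), 'grip_force': 0.0, 'finger_gap': 85.01973791799371}
[[ 5.900000e-02 -9.980000e-01  5.000000e-03  3.242900e+01]
 [-9.770000e-01 -5.900000e-02 -2.070000e-01  5.919910e+02]
 [ 2.070000e-01  7.000000e-03 -9.780000e-01  1.416278e+03]
 [ 0.000000e+00  0.000000e+00  0.000000e+00  1.000000e+00]] 453.35128167780107 321.3780205791855 201.7115287673944
```

View pics/top1.png

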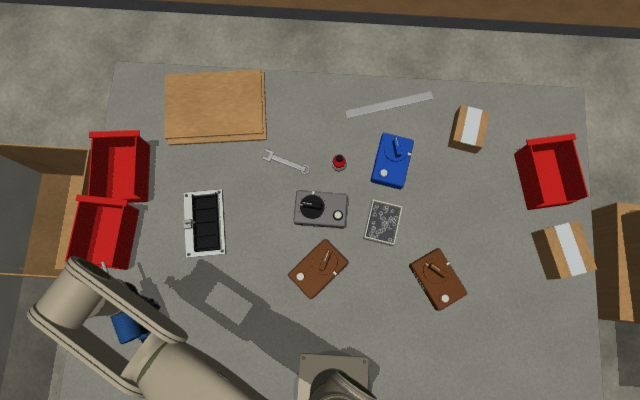

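View pics/scene1.png

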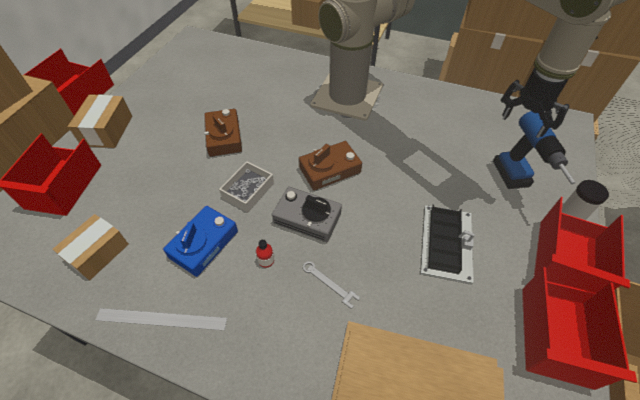

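Timer-shaped objects in the top view are blue (393,160), brown (319,269), brown (438,279) and grey (321,209). The grey one with the black knob fits the description. I'll confirm it in a crop.

Run:
```python
from h import *
a=dict(np.load('pics/top.npz'));b=dict(np.load('pics/scene.npz'))
A=cv2.resize(a['img'][180:235,285:357],None,fx=8,fy=8,interpolation=cv2.INTER_CUBIC)
B=cv2.resize(b['img'][180:245,265:350],None,fx=8,fy=8,interpolation=cv2.INTER_CUBIC)
cv2.imwrite('pics/cropA.png',A)
for n,u,v in [('knob',312,204),('key',338,215)]: print(n,pt(a,u,v).round(1))
```

```text
knob [570.3  96.3 106.9]
key [547.8  11.3  64.6]
```

View pics/cropA.png

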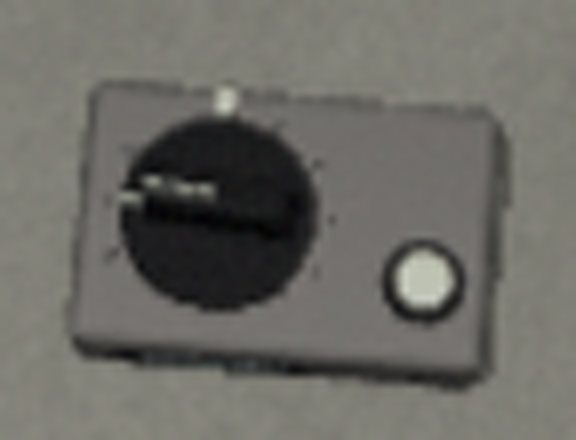

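The crop confirms the grey timer: mark at crop (227,100), pointer (130,198), knob centre (218,214), key (424,280). Next I'll compute the pose.

Run:
```python
from h import *
a=dict(np.load('pics/top.npz'))
f=lambda x,y,z:pt(a,285+(x+.5)/8-.5,180+(y+.5)/8-.5,z)
k=f(218,214,68);key=f(424,281,67);m=f(227,100,63);p=f(130,198,68)
print(k,key,m,p)
d=(key-k)[:2];print(np.hypot(*d)) # expect (-20,-86): 88.3
yaw=np.degrees(np.arctan2(d[1],d[0])-np.arctan2(-86,-20))
print('yaw from key',(yaw+180)%360-180,'from mark',np.degrees(np.arctan2(m[1]-k[1],m[0]-k[0])))
print('pointer dir',np.degrees(np.arctan2(p[1]-k[1],p[0]-k[0])))
# deck corners
c=[f(95,85,55),f(497,112,55),f(490,375,55),f(75,345,55)]
c=np.array(c)[:,:2];print(c,c.mean(0))
e=c[0]+c[3]-c[1]-c[2];print('yaw edges',np.degrees(np.arctan2(e[1],e[0]))-90)
print('threadlock',pt(a,339,162),'tray',pt(a,383,222))
```

```text
[570.63615837  97.54737816  68.        ] [548.28986539  12.8273743   67.        ] [619.3099223   97.02201545  63.        ] [575.0976589  133.55450974  68.        ]
87.61755454153166
yaw from key -1.6842732023498854 from mark -0.6184008571653775
pointer dir 82.93670778865773
[[624.22868751 151.85991551]
 [622.78603824 -13.86755685]
 [513.47805614 -16.21403508]
 [515.70522637 152.34180348]] [569.04950206  68.53003177]
yaw edges -0.6289776229130553
threadlock [722.46343385  17.48579011  77.03340781] tray [ 540.40491508 -140.06156889   25.1467056 ]
```

Request:
{"api": "send_rows", "payload": {"increments": [[-47.5,-26.8,0,0,0,0],[-47.5,-26.8,0,0,0,0],[-47.5,-26.8,0,0,0,0],[-47.5,-26.8,0,0,0,0],[-47.5,-26.8,0,0,0,0]]}}

```text
time: 0.72
tool_pos: [414.2, 318.5, 230.9]
tcp_rot: [-180.0, -0.0, 154.8]
ft_force: [0.8, 0.5, -0.5]
finger_gap: 85.2
grip_force: 0.0
```

Request:
{"api": "send_rows", "payload": {"increments": [[-47.5,-26.8,0,0,0,0],[-47.5,-26.8,0,0,0,0],[-47.5,-26.8,0,0,0,0],[-47.5,-26.8,0,0,0,0],[-47.5,-26.8,0,0,0,0]]}}

```text
time: 1.35
tool_pos: [571.8, 96.0, 230.9]
tcp_rot: [-180.0, -0.0, 154.7]
ft_force: [0.5, 0.6, 0.8]
finger_gap: 85.4
grip_force: 0.0
```

Request:
{"api": "send_rows", "payload": {"increments": [[0,0,0,0,0,0.156],[0,0,0,0,0,0.156],[0,0,0,0,0,0.156],[0,0,0,0,0,0.156],[0,0,0,0,0,0.156]]}}

```text
time: 1.98
tool_pos: [570.9, 97.6, 230.7]
tcp_rot: [-179.9, -0.0, 109.8]
ft_force: [-0.3, 0.5, 0.7]
finger_gap: 85.4
grip_force: 0.0
```

Request:
{"api": "send_rows", "payload": {"increments": [[0,0,0,0,0,0.156],[0,0,0,0,0,0.156],[0,0,0,0,0,0.156],[0,0,0,0,0,0],[0,0,0,0,0,0]]}}

```text
time: 2.6
tool_pos: [571.1, 97.6, 231.0]
tcp_rot: [-180.0, 0.0, 83.4]
ft_force: [-0.6, 0.6, -0.3]
finger_gap: 85.2
grip_force: 0.0
```

Run:
```python
from h import *
s=r.sense();print({k:np.round(s[k],2) for k in('time','joint_pos','tool_pos','tcp_rot','ft_force')})
w=snap('wrist');cv2.imwrite('pics/w1.png',w['img']);print(np.array(w['view']).round(3),w['fx'],w['cx'],w['cy'])
```

```text
{'time': np.float64(2.6), 'joint_pos': array([ 4.63,  4.32, 88.66, -0.  , 87.04, 11.19]), 'tool_pos': array([571.09,  97.6 , 231.03]), 'tcp_rot': array([-1.7997e+02,  1.0000e-02,  8.3440e+01]), 'ft_force': array([-0.63,  0.65, -0.34])}
[[ 9.93000e-01 -1.15000e-01 -1.00000e-03 -5.55330e+02]
 [-1.10000e-01 -9.57000e-01  2.67000e-01  1.21172e+02]
 [-3.10000e-02 -2.65000e-01 -9.64000e-01  4.21806e+02]
 [ 0.00000e+00  0.00000e+00  0.00000e+00  1.00000e+00]] 309.70691628693146 321.4727728527812 205.62708738947612
```

View pics/w1.png

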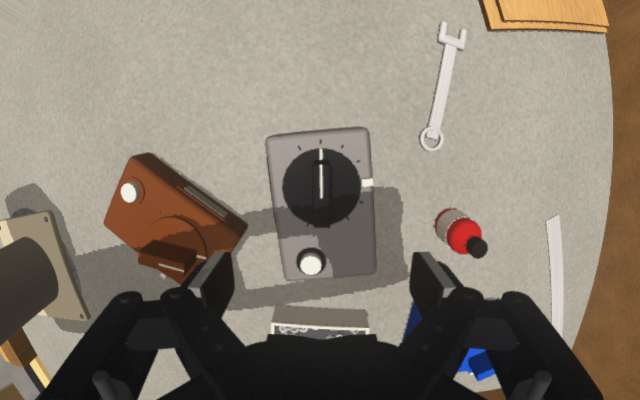

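The wrist view shows the grey timer: knob at (321,188), white pointer up to (321,150), mark (367,183), key (311,264). I'll enlarge it.

```bash
cat >> h.py <<'E'
def fp(s,u,v,z):
    V=np.array(s['view']);R,t=V[:3,:3],V[:3,3]
    x,y=(u-s['cx'])/s['fx'],(v-s['cy'])/s['fy'];th=np.hypot(x,y)
    d=np.array([x/th*np.sin(th),y/th*np.sin(th),np.cos(th)]);c=-R.T@t;D=R.T@d
    return c+(z-c[2])/D[2]*D
E
python3 - <<'E'
from h import *
w=dict(np.load('pics/wrist.npz'))
cv2.imwrite('pics/cropW.png',cv2.resize(w['img'][120:290,255:385],None,fx=3.5,fy=3.5,interpolation=cv2.INTER_CUBIC))
E
```

```text
(no output)
```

View pics/cropW.png

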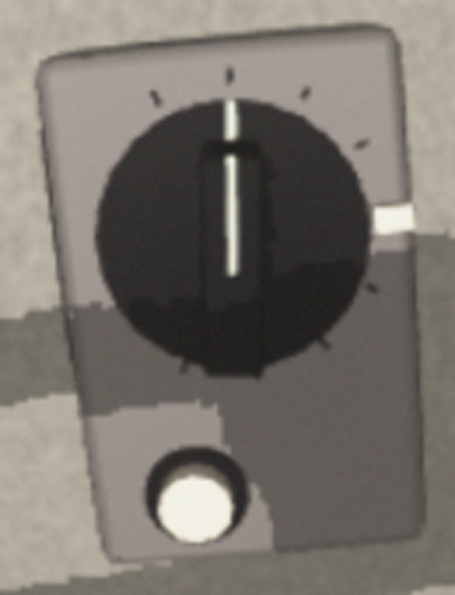

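Run:
```python
from h import *
w=dict(np.load('pics/wrist.npz'))
f=lambda x,y,z:fp(w,255+(x+.5)/3.5-.5,120+(y+.5)/3.5-.5,z)
ang=lambda d:np.degrees(np.arctan2(d[1],d[0]))
for h in(66,70):
  L,Rr,T=f(97,232,h),f(372,232,h),f(231,99,h)
  print(h,L.round(1),Rr.round(1),'diam',np.hypot(*(L-Rr)[:2]),'T',T.round(1))
for z in (104,108): print('bar line',f(232,155,z).round(1),f(232,275,z).round(1),ang(f(232,155,z)-f(232,275,z)))
print('mark in/out',f(375,220,63).round(1),f(412,219,63).round(1))
print('key',f(195,508,67).round(1))
c=np.array([f(40,60,55),f(393,28,55),f(424,538,55),f(108,558,55)]);print(c.round(1),c.mean(0))
e=c[0]+c[1]-c[2]-c[3];print(ang(e)-90, ang(c[1]-c[0]+c[2]-c[3]))
```

```text
66 [531.  104.7  66. ] [610.6  95.5  66. ] diam 80.14266498744774 T [574.3 138.5  66. ]
70 [531.6 105.4  70. ] [610.2  96.4  70. ] diam 79.10106049084483 T [574.3 138.8  70. ]
bar line [573.4 127.6 104. ] [569.8  96.8 104. ] 83.38487031879306
bar line [573.4 128.1 108. ] [569.9  97.8 108. ] 83.38487031879318
mark in/out [612.1  98.3  63. ] [623.1  97.4  63. ]
key [548.4  14.   67. ]
[[519.5 156.2  55. ]
 [623.7 153.5  55. ]
 [621.6 -12.5  55. ]
 [515.7  -7.6  55. ]] [570.14063017  72.39256696  55.        ]
-1.0370268954347068 -2.1108753227239445
```

Request:
{"api": "send_rows", "payload": {"increments": [[0.6,-1,40,0,0,0],[0,0,40,0,0,0],[0,0,40,0,0,0],[0,0,25,0,0,0],[0,0,12,0,0,0]]}}

```text
time: 3.28
tool_pos: [569.1, 98.2, 72.4]
tcp_rot: [-179.8, 0.0, 83.3]
ft_force: [0.3, -0.7, -0.4]
finger_gap: 85.7
grip_force: 0.0
```

Request:
{"api": "send_rows", "payload": {"increments": [[0,0,0,0,0,0],[0,0,0,0,0,0],[0,0,0,0,0,0],[0,0,0,0,0,0],[0,0,0,0,0,0]], "grip": 1, "grip_force": 40}}

```text
time: 3.9
tool_pos: [570.9, 98.4, 75.0]
tcp_rot: [179.9, -0.0, 83.3]
ft_force: [0.5, -0.2, 1.6]
finger_gap: 15.5
grip_force: 43.5
```

Request:
{"api": "send_rows", "payload": {"increments": [[0,0,0,0,0,0],[0,0,0,0,0,0],[0,0,0,0,0,0]]}}

```text
time: 4.28
tool_pos: [570.9, 98.4, 74.6]
tcp_rot: [179.9, -0.0, 83.2]
ft_force: [3.4, 0.1, 1.9]
finger_gap: 15.2
grip_force: 43.5
```

Request:
{"api": "send_rows", "payload": {"increments": [[0,0.6,1,0,0,0],[0,0,1,0,0,0],[0,0,0,0,0,0]]}}

```text
time: 4.65
tool_pos: [570.8, 98.3, 72.0]
tcp_rot: [-180.0, -0.0, 83.2]
ft_force: [2.8, 1.1, -0.1]
finger_gap: 15.6
grip_force: 43.3
```

Request:
{"api": "send_rows", "payload": {"increments": [[0,0,1,0,0,0],[0,0,0,0,0,0]]}}

```text
time: 4.9
tool_pos: [570.8, 98.3, 71.1]
tcp_rot: [-180.0, -0.0, 83.2]
ft_force: [1.7, -0.1, 0.2]
finger_gap: 15.2
grip_force: 43.3
```

Request:
{"api": "send_rows", "payload": {"increments": [[0,0,1,0,0,0],[0,0,0,0,0,0]]}}

```text
time: 5.15
tool_pos: [570.8, 98.3, 70.1]
tcp_rot: [-180.0, -0.0, 83.2]
ft_force: [1.7, 1.6, -0.4]
finger_gap: 15.8
grip_force: 43.4
```

Request:
{"api": "send_rows", "payload": {"increments": [[0,0,1,0,0,0],[0,0,0,0,0,0]]}}

```text
time: 5.4
tool_pos: [570.8, 98.3, 69.1]
tcp_rot: [-180.0, -0.0, 83.2]
ft_force: [1.6, 1.0, -0.2]
finger_gap: 15.3
grip_force: 43.4
```

Request:
{"api": "send_rows", "payload": {"increments": [[0,0,1,0,0,0],[0,0,0,0,0,0]]}}

```text
time: 5.65
tool_pos: [570.8, 98.3, 68.4]
tcp_rot: [-180.0, 0.0, 83.2]
ft_force: [-0.6, 1.2, 3.4]
finger_gap: 15.7
grip_force: 43.8
```

Contact is starting (3.4 N).

Request:
{"api": "send_rows", "payload": {"increments": [[0,0,0.7,0,0,0],[0,0,0,0,0,0]]}}

```text
time: 5.9
tool_pos: [570.9, 98.3, 68.3]
tcp_rot: [-180.0, -0.0, 83.2]
ft_force: [-2.6, 1.3, 9.3]
finger_gap: 15.2
grip_force: 44.4
```

Request:
{"api": "send_rows", "payload": {"increments": [[0,0,0.7,0,0,0],[0,0,0,0,0,0]]}}

```text
time: 6.15
tool_pos: [570.9, 98.3, 68.1]
tcp_rot: [-180.0, -0.0, 83.2]
ft_force: [-5.2, 0.3, 13.0]
finger_gap: 15.4
grip_force: 45.0
```

Request:
{"api": "send_rows", "payload": {"increments": [[0,-0.6,0.5,0,0,0],[0,0,0,0,0,0]]}}

```text
time: 6.4
tool_pos: [570.9, 98.3, 68.1]
tcp_rot: [179.9, -0.0, 83.2]
ft_force: [-4.4, 0.8, 13.7]
finger_gap: 15.4
grip_force: 45.1
```

Request:
{"api": "send_rows", "payload": {"increments": [[0,-0.6,0.4,0,0,0],[0,0,0,0,0,0]]}}

```text
time: 6.65
tool_pos: [570.9, 98.3, 68.1]
tcp_rot: [179.9, -0.0, 83.2]
ft_force: [-2.6, 0.9, 14.1]
finger_gap: 15.4
grip_force: 45.2
```

Request:
{"api": "send_rows", "payload": {"increments": [[0,0,0,0,0,0.04],[0,0,0,0,0,0.04],[0,0,0,0,0,0.04]]}}

```text
time: 7.02
tool_pos: [570.8, 98.4, 68.1]
tcp_rot: [179.9, -0.0, 76.3]
ft_force: [-4.7, 0.7, 15.3]
finger_gap: 15.2
grip_force: 45.5
```

```bash
cat >> h.py <<'E'
def white(s,u0,u1,v0,v1,z):
    g=s['img'][v0:v1,u0:u1].min(2).astype(float); g=np.clip(g-120,0,None)
    if g.sum()==0: return None
    v,u=np.mgrid[v0:v1,u0:u1]; return pt(s,(g*u).sum()/g.sum(),(g*v).sum()/g.sum(),z).round(1)
E
cat > chk.py <<'E'
from h import *
a0=dict(np.load('pics/top0.npz'));a=r.snapshot('top')
for n,b in(('key',(332,345,208,222,67)),('mark',(308,319,188,196,63))): print(n,white(a0,*b),white(a,*b))
s=r.sense();print(s['ft_force'].round(1),s['wrist_torque'].round(2),s['tcp_rot'].round(1),s['joint_pos'].round(1))
E
cp pics/top.npz pics/top0.npz; python3 chk.py
python3 -c "
from h import *
cv2.imwrite('pics/w2.png',r.snapshot('wrist')['img'])"
```

```text
key [548.6  13.2  67. ] [548.6  11.4  67. ]
mark [619.2  97.8  63. ] None
[-3.5  0.8 14.2] [0.05 0.69 0.24] [179.9  -0.   76.2] [ 4.7 12.  97.9 -0.  70.  18.5]
```

View pics/w2.png

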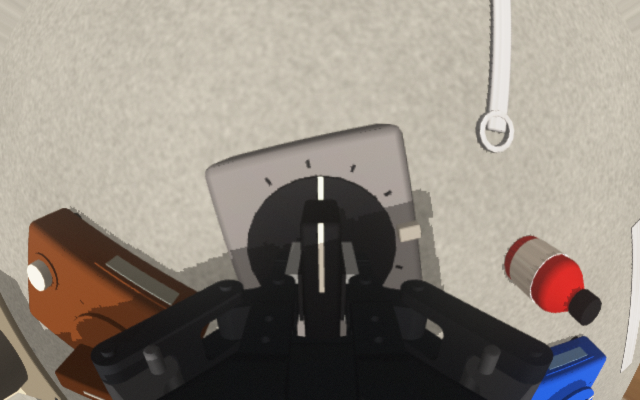

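The wrist view shows the bar gripped, pointer tip at (320,178), mark block (400–421,233), deck corners (207,168) and (398,127). I'll check whether the timer has moved.

Run:
```python
from h import *
w=r.snapshot('wrist');ang=lambda d:np.degrees(np.arctan2(d[1],d[0]))
f=lambda x,y,z:fp(w,x,y,z)
a,b=f(207,168,55),f(398,127,55);print(a.round(1),b.round(1),'edge yaw',ang(b-a))
print('mark',f(401,235,63).round(1),f(421,231,63).round(1)); p=f(320,178,64);print('ptr',p.round(1),ang(p-np.array([570.8,98.4,64])))
print('ptr line',ang(f(320,178,64)-f(320,199,64)))
```

```text
[521.8 156.   55. ] [623.5 152.4  55. ] edge yaw -2.011235395280946
mark [613.   98.2  63. ] [624.1  97.6  63. ]
ptr [579.  137.4  64. ] 78.04672594437832
ptr line 76.20894105978276
```

Timer still in place and the knob is turning. Continuing.

Request:
{"api": "send_rows", "payload": {"increments": [[0,0,0,0,0,0.05],[0,0,0,0,0,0.05],[0,0,0,0,0,0.05]]}}

```text
time: 7.55
tool_pos: [570.6, 98.4, 68.1]
tcp_rot: [179.9, -0.0, 67.7]
ft_force: [-3.4, 0.5, 16.1]
finger_gap: 15.1
grip_force: 45.6
```

Request:
{"api": "send_rows", "payload": {"increments": [[0,0,0,0,0,0.05],[0,0,0,0,0,0.05],[0,0,0,0,0,0.05]]}}

```text
time: 7.92
tool_pos: [570.5, 98.5, 68.0]
tcp_rot: [179.9, -0.0, 59.1]
ft_force: [-5.1, 0.7, 15.5]
finger_gap: 15.3
grip_force: 45.7
```

Request:
{"api": "send_rows", "payload": {"increments": [[-0.2,-0.4,0,0,0,0.05],[0,0,0,0,0,0.05],[0,0,0,0,0,0.05],[0,0,0,0,0,0.05]]}}

```text
time: 8.43
tool_pos: [570.3, 98.6, 68.0]
tcp_rot: [179.9, -0.1, 47.6]
ft_force: [-3.9, 1.2, 14.4]
finger_gap: 15.0
grip_force: 45.5
```

Request:
{"api": "send_rows", "payload": {"increments": [[0,0,0,0,0,0.05],[0,0,0,0,0,0.05],[0,0,0,0,0,0.05],[0,0,0,0,0,0.05]]}}

```text
time: 8.93
tool_pos: [570.1, 98.7, 68.0]
tcp_rot: [180.0, -0.1, 36.2]
ft_force: [-4.9, 2.1, 15.0]
finger_gap: 15.3
grip_force: 45.6
```

```bash
python3 chk.py
```

```text
key [548.6  13.2  67. ] [548.3  11.   67. ]
mark [619.2  97.8  63. ] None
[-4.8  1.5 15.6] [0.33 0.83 0.24] [ 1.8e+02 -1.0e-01  3.6e+01] [ 4.7 11.9 98.   0.  70.  58.7]
```

Request:
{"api": "send_rows", "payload": {"increments": [[-0.2,-0.1,0,0,0,0.05],[0,0,0,0,0,0.05],[0,0,0,0,0,0.05],[0,0,0,0,0,0.05]]}}

```text
time: 9.48
tool_pos: [570.0, 98.9, 68.1]
tcp_rot: [180.0, -0.1, 24.7]
ft_force: [-3.1, 2.9, 14.7]
finger_gap: 15.4
grip_force: 45.5
```

Request:
{"api": "send_rows", "payload": {"increments": [[0,0,0,0,0,0.05],[0,0,0,0,0,0.05],[0,0,0,0,0,0.05],[0,0,0,0,0,0.05]]}}

```text
time: 9.98
tool_pos: [569.9, 99.1, 68.0]
tcp_rot: [-180.0, -0.1, 13.3]
ft_force: [-4.2, 3.3, 14.5]
finger_gap: 15.6
grip_force: 45.6
```

Request:
{"api": "send_rows", "payload": {"increments": [[0,0,0,0,0,0.05],[0,0,0,0,0,0.05],[0,0,0,0,0,0.05],[0,0,0,0,0,0]]}}

```text
time: 10.48
tool_pos: [569.9, 99.2, 68.1]
tcp_rot: [-179.9, -0.1, 4.7]
ft_force: [-4.6, 3.7, 14.9]
finger_gap: 15.5
grip_force: 45.2
```

```bash
python3 chk.py
python3 -c "
from h import *
w=snap('wrist');cv2.imwrite('pics/w3.png',cv2.resize(w['img'][80:300,180:480],None,fx=2.6,fy=2.6,interpolation=cv2.INTER_CUBIC))"
```

```text
key [548.6  13.2  67. ] [548.9  10.7  67. ]
mark [619.2  97.8  63. ] None
[-4.7  4.1 14.9] [0.67 0.83 0.14] [-1.799e+02 -1.000e-01  4.700e+00] [ 4.8 11.9 98.   0.1 70.  90. ]
```

View pics/w3.png

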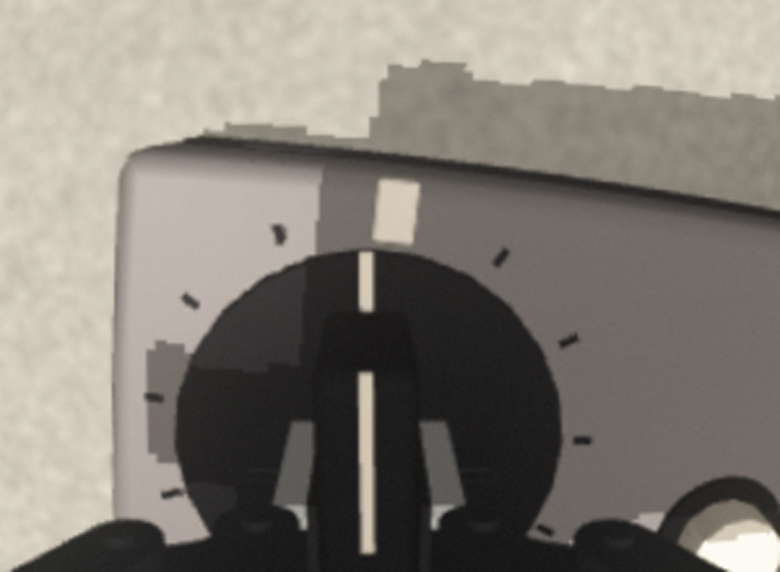

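The crop shows the pointer tip at (366,253) just left of the mark, whose inner edge is centred at (394,243) and outer edge at (399,180). Computing the remaining angle.

Run:
```python
from h import *
w=dict(np.load('pics/wrist.npz'));ang=lambda d:np.degrees(np.arctan2(d[1],d[0]))
f=lambda x,y,z:fp(w,180+(x+.5)/2.6-.5,80+(y+.5)/2.6-.5,z)
for zs in (62,65):
  p=f(366,253,zs);L,R=f(176,425,zs),f(562,425,zs)
  print(zs,'ptr',p.round(1),'L R',L.round(1),R.round(1),'ptr line',ang(f(366,253,zs)-f(366.5,305,zs)))
  c=p[:2]-40*np.array([np.cos(np.radians(4.7)),np.sin(np.radians(4.7))]);print('centre',c)
  for cc in (c,(569.9,99.2)):
    for m in (f(394,242,63),f(399,181,63),f(397,211,63)): print(m.round(1),ang(m[:2]-cc))
e=f(740,207,55)-f(200,142,55);print('edge yaw',ang(e)+90,f(200,142,55),f(740,207,55))
print('key',f(735,555,67))
```

```text
62 ptr [609.8 102.5  62. ] L R [571.6 138.2  62. ] [578.1  60.   62. ] ptr line 5.217876217383455
centre [569.90550439  99.26376634]
[612.5  97.5  63. ] -2.3249792076619498
[623.9  97.6  63. ] -1.7451099143526558
[618.3  97.5  63. ] -2.092451274791164
[612.5  97.5  63. ] -2.2389572812317526
[623.9  97.6  63. ] -1.677307212407529
[618.3  97.5  63. ] -2.0168133937574346
65 ptr [610.3 102.6  65. ] L R [572.9 137.5  65. ] [579.3  60.8  65. ] ptr line 5.21787621738356
centre [570.43547813  99.29668454]
[612.5  97.5  63. ] -2.3990814780153213
[623.9  97.6  63. ] -1.7976619404881082
[618.3  97.5  63. ] -2.1549574281002934
[612.5  97.5  63. ] -2.2389572812317526
[623.9  97.6  63. ] -1.677307212407529
[618.3  97.5  63. ] -2.0168133937574346
edge yaw -1.1656237297077041 [628.10391165 136.52974997  55.        ] [625.84593761  25.55522969  55.        ]
key [550.70011798  14.59414121  67.        ]
```

Request:
{"api": "send_rows", "payload": {"increments": [[0,0,0,0,0,0.04],[0,0,0,0,0,0.04],[0,0,0,0,0,0.04],[0,0,0,0,0,0]]}}

```text
time: 11.08
tool_pos: [569.8, 99.3, 68.0]
tcp_rot: [-179.9, -0.1, -2.1]
ft_force: [-3.6, 4.1, 16.5]
finger_gap: 15.5
grip_force: 45.3
```

```bash
python3 chk.py
python3 -c "
from h import *
w=snap('wrist');cv2.imwrite('pics/w4.png',cv2.resize(w['img'][80:300,180:480],None,fx=2.6,fy=2.6,interpolation=cv2.INTER_CUBIC))"
```

```text
key [548.6  13.2  67. ] [548.9  10.5  67. ]
mark [619.2  97.8  63. ] None
[-5.   4.9 14.9] [0.78 0.79 0.15] [-1.799e+02 -1.000e-01 -2.100e+00] [ 4.8 11.9 98.   0.1 70.  96.9]
```

View pics/w4.png

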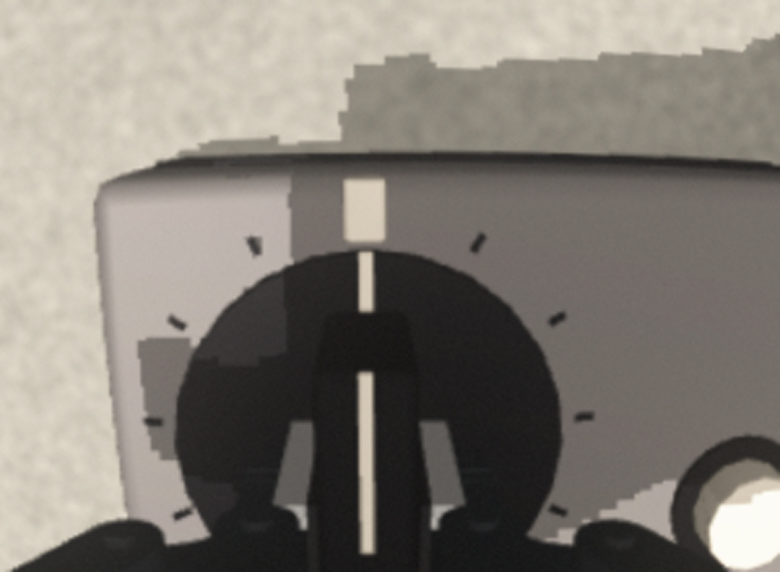

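Aligned: pointer at 366, mark centred at 365 px. Relieve the side load, then release.

Request:
{"api": "send_rows", "payload": {"increments": [[-0.5,-0.5,0,0,0,0],[-0.3,-0.4,-0.4,0,0,0],[0,0,-0.5,0,0,0],[0,0,0,0,0,0]]}}

```text
time: 11.68
tool_pos: [569.7, 99.4, 68.3]
tcp_rot: [-180.0, -0.2, -2.1]
ft_force: [0.8, 1.4, 7.1]
finger_gap: 15.2
grip_force: 44.1
```

Request:
{"api": "send_rows", "payload": {"increments": [[0,0,0,0,0,0],[0,0,0,0,0,0],[0,0,0,0,0,0],[0,0,0,0,0,0]], "grip": -0.2}}

```text
time: 12.18
tool_pos: [568.0, 99.2, 66.5]
tcp_rot: [180.0, 0.0, -2.1]
ft_force: [-0.1, -1.0, 0.7]
finger_gap: 51.8
grip_force: 0.0
```

Request:
{"api": "send_rows", "payload": {"increments": [[0,0,-20,0,0,0],[0,0,-40,0,0,0],[0,0,-50,0,0,0],[0,0,-10,0,0,0],[0,0,0,0,0,0]]}}

```text
time: 12.8
tool_pos: [569.2, 99.4, 189.0]
tcp_rot: [-180.0, -0.2, -2.1]
ft_force: [-0.2, 1.0, 0.4]
finger_gap: 51.2
grip_force: 0.0
```

Run:
```python
from h import *
s=r.sense();print({k:np.round(s[k],2) for k in('time','joint_pos','tool_pos','tcp_rot','ft_force')})
w=snap('wrist');cv2.imwrite('pics/w5.png',cv2.resize(w['img'][80:320,200:500],None,fx=2.5,fy=2.5,interpolation=cv2.INTER_CUBIC))
```

```text
{'time': np.float64(12.8), 'joint_pos': array([ 4.82,  5.19, 92.16, -0.  , 82.46, 96.96]), 'tool_pos': array([569.22,  99.41, 189.02]), 'tcp_rot': array([-179.98,   -0.19,   -2.13]), 'ft_force': array([-0.25,  1.04,  0.36])}
```

View pics/w5.png

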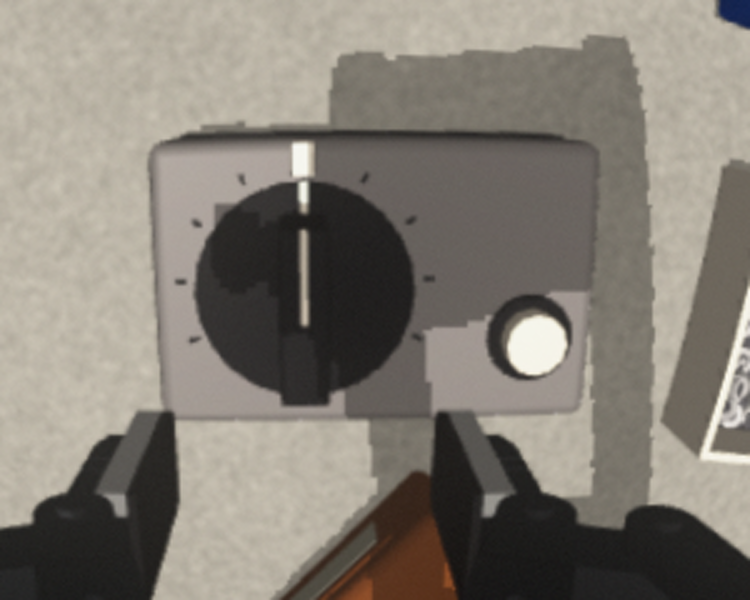

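Released with the pointer on the mark at (302,181). The key is up at crop (537,343). Shut the fingers and locate the key.

Run:
```python
from h import *
w=dict(np.load('pics/wrist.npz'));ang=lambda d:np.degrees(np.arctan2(d[1],d[0]))
f=lambda x,y,z:fp(w,200+(x+.5)/2.5-.5,80+(y+.5)/2.5-.5,z)
k=f(537,344,67);print('key',k,'base',f(530,337,55))
p=f(302,182,66);m=f(302,158,63);print('ptr',p,'mark',m)
d=k[:2]-np.array([569.22,99.41]);t=np.radians(-2.13)
print('tool dx,dy',d@[np.cos(t),np.sin(t)],d@[np.sin(t),-np.cos(t)])
c=np.array([569.9,98.9]);e=k[:2]-c;print('yaw',ang(e)-ang((-20,-86)))
```

```text
key [548.77408846  13.48688475  67.        ] base [547.81407868  12.7337333   55.        ]
ptr [610.21048406  98.10487044  66.        ] mark [618.31139595  97.80357861  63.        ]
tool dx,dy -17.238284659650542 86.62366059539725
yaw -0.8007127613460767
```

Request:
{"api": "send_rows", "payload": {"increments": [[-8.7,43.3,0,0,0,0],[-8.7,43.3,0,0,0,0],[0,0,0,0,0,0],[0,0,30,0,0,0],[0,0,30,0,0,0]], "grip": 1, "grip_force": 20}}

```text
time: 13.48
tool_pos: [547.2, 14.1, 125.2]
tcp_rot: [-180.0, 0.1, -2.1]
ft_force: [0.2, -0.6, 0.4]
finger_gap: -0.2
grip_force: 0.0
```

Request:
{"api": "send_rows", "payload": {"increments": [[0,0,30,0,0,0],[0,0,20,0,0,0],[0,0,4,0,0,0],[0,0,0,0,0,0],[0,0,0,0,0,0]]}}

```text
time: 14.1
tool_pos: [548.5, 13.6, 74.0]
tcp_rot: [-180.0, -0.1, -2.1]
ft_force: [0.1, 0.4, 0.4]
finger_gap: 0.0
grip_force: 0.0
```

Request:
{"api": "send_rows", "payload": {"increments": [[0,0,3,0,0,0],[0,0,3,0,0,0],[0,0,1,0,0,0],[0,0,1,0,0,0],[0,0,0,0,0,0]]}}

```text
time: 14.72
tool_pos: [547.9, 13.4, 65.2]
tcp_rot: [180.0, -0.0, -2.1]
ft_force: [-0.5, 0.5, 3.0]
finger_gap: 0.1
grip_force: 1.7
```

Request:
{"api": "send_rows", "payload": {"increments": [[0,0,1,0,0,0],[0,0,1,0,0,0],[0,0,0.7,0,0,0],[0,0,0,0,0,0]]}}

```text
time: 15.22
tool_pos: [548.0, 13.4, 62.4]
tcp_rot: [180.0, -0.0, -2.1]
ft_force: [-0.2, -0.5, 5.0]
finger_gap: 0.0
grip_force: 2.6
```

Request:
{"api": "send_rows", "payload": {"increments": [[0,0,0.7,0,0,0],[0,0,0.7,0,0,0],[0,0,0,0,0,0]]}}

```text
time: 15.6
tool_pos: [548.0, 13.4, 61.9]
tcp_rot: [180.0, -0.0, -2.1]
ft_force: [-4.0, -0.7, 12.8]
finger_gap: 0.1
grip_force: 6.7
```

Request:
{"api": "send_rows", "payload": {"increments": [[0,0,0.5,0,0,0],[0,0,0,0,0,0],[0,0,0,0,0,0]]}}

```text
time: 15.98
tool_pos: [548.1, 13.4, 61.9]
tcp_rot: [180.0, -0.0, -2.1]
ft_force: [-6.5, -0.8, 17.1]
finger_gap: 0.0
grip_force: 8.6
```

The key is bottomed at 17 N. Let go straight up, then check.

Request:
{"api": "send_rows", "payload": {"increments": [[-0.5,0,-1.5,0,0,0],[0,0,-8,0,0,0],[0,0,-30,0,0,0],[0,0,-45,0,0,0],[0,0,-45,0,0,0]]}}

```text
time: 16.6
tool_pos: [546.1, 13.5, 190.2]
tcp_rot: [-180.0, 0.1, -2.1]
ft_force: [0.0, -0.7, -0.1]
finger_gap: 0.0
grip_force: 0.0
```

Request:
{"api": "send_rows", "payload": {"increments": [[-40,0,0,0,0,0],[-20,0,0,0,0,0],[0,0,0,0,0,0],[0,0,0,0,0,0],[0,0,0,0,0,0]]}}

```text
time: 17.23
tool_pos: [487.7, 15.6, 189.6]
tcp_rot: [180.0, 0.0, -2.1]
ft_force: [0.3, -0.4, 0.4]
finger_gap: 0.5
grip_force: 0.0
```

Run:
```python
from h import *
s=r.sense();print(s['time'],s['tool_pos'],s['ft_force'])
w=snap('wrist');cv2.imwrite('pics/w6.png',cv2.resize(w['img'][40:320,180:520],None,fx=2.1,fy=2.1,interpolation=cv2.INTER_CUBIC))
```

```text
17.225 [487.6583382   15.63247036 189.59721821] [ 0.29522939 -0.36556159  0.42293114]
```

View pics/w6.png

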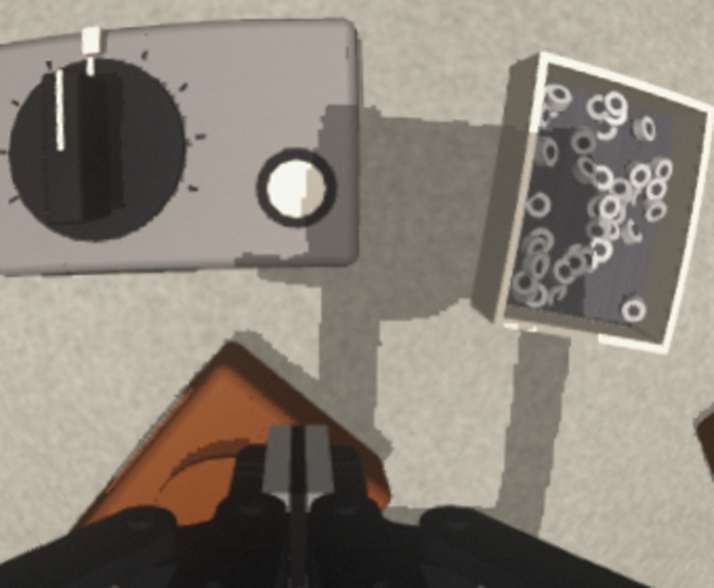

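The pointer (91,65) still lines up with the mark (91,45), the key (297,187) is up, and nothing is being touched. Handing in.

```bash
python3 -c "
from h import *
print(r.hand_in())"
```

```text
the job is handed in; nothing more can be done
None
```

I turned the grey timer's knob until the pointer lined up with the raised mark, pressed the start key fully down and released it, and handed the job in at about 17 s of the 64 s allowed; `hand_in` returned no verdict, but the last picture showed the pointer at the mark, the key up and the arm clear.

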